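Pack two gift kits of soapstone carvings

TASK

Make up two gift kits from the stone carvings on the stock board. In the long tray, stand the round lantern foot flat in the wide pocket with the large pierced dome upright and centred on top of it, and stand the camel lengthwise in the narrow pocket; in the square tray, stand the tall tower and the lidded jar upright, both flat on its floor. Leave the short tower and the small dome where they are in the stock.

Things in the scene. Friction and masses are not known exactly. Their poses are not given: they have to be found in the camera images.
- foot_mid (a point): the lantern foot: soapstone, pale grey-beige. A plain flat-topped round disc, 56 mm in diameter and 28 mm high, with two fine grooves round its side. This point is its centre, half-way up; z is up along it. Starts on the plywood stock board (top 10 mm above the table), its neighbours' centres about 95 mm away.
- dome_mid (a point): the large pierced dome: soapstone, pale grey-beige. 46 mm in diameter, 62 mm high, straight-sided for the lower 38 mm and rounded above, with small dark holes all over; the larger of the two domes. Its underside is flat. This point is its centre, half-way up; z is up along it. Starts on the plywood stock board (top 10 mm above the table), its neighbours' centres about 95 mm away.
- camel_mid (a point): the camel: soapstone, pale grey-beige. Flat base slab 72 x 28 mm, 60 mm high in all; body a block 28 mm wide, 46 mm long, from 18 to 42 mm above the underside, hump on top. The point is over the slab's middle, 30 mm above the underside: x towards the head, y across, z up. Starts on the plywood stock board (top 10 mm above the table), its neighbours' centres about 95 mm away.
- tower_mid (a point): the tall tower: soapstone, pale grey-beige. Square shaft 36 mm wide and 65 mm high with a smaller stepped top, 85 mm high in all, dark windows; the taller of the two towers. x and y are square to the shaft's faces. This point is its centre, half-way up; z is up along it. Starts on the plywood stock board (top 10 mm above the table), its neighbours' centres about 95 mm away.
- jar_mid (a point): the lidded jar: soapstone, pale grey-beige. Round, 44 mm in diameter from 10 to 38 mm above its underside, with a small knob on top, 58 mm high in all. This point is its centre, half-way up; z is up along it. Starts on the plywood stock board (top 10 mm above the table), its neighbours' centres about 95 mm away.
- short_tower_mid (a point): the short tower, which belongs to neither kit and stays in the stock: soapstone, pale grey-beige. 28 mm square, 50 mm high, otherwise like the tall one. This point is its centre, half-way up; z is up along it. Starts on the plywood stock board (top 10 mm above the table), its neighbours' centres about 95 mm away.
- small_dome_mid (a point): the small pierced dome, which belongs to neither kit and stays in the stock: soapstone, pale grey-beige. 32 mm in diameter, 40 mm high, otherwise like the large one. This point is its centre, half-way up; z is up along it. Starts on the plywood stock board (top 10 mm above the table), its neighbours' centres about 95 mm away.
- long_tray: the long wooden packing tray, fixed: 191 (x) by 110 (y) mm, walls 5 mm thick, rim 12 mm and floor 5 mm above the table. A divider as high as the rim parts it into a wide pocket, 110 (x) by 100 (y) mm, centred at x = -35.5 mm, and a narrow pocket, 66 (x) by 100 (y) mm, centred at x = +57.5 mm. Origin: centre of the underside, on the table; z up. On the robot's left or right.
- square_tray: the square wooden packing tray, fixed, without a divider: 160 by 160 mm outside, 150 by 150 mm inside, walls 5 mm thick, rim 12 mm and floor 5 mm above the table. Origin: centre of the underside, on the table; x and y along its sides, z up. On the other side of the robot from the long tray.
Mind the look-alikes: they are no part of the job. What is shaped like the part that bears dome_mid but pink is not meant.

How it is judged:
By the outcome, as a careful person would: the job done as asked, in the order asked, and still so for the second after the job is handed in, with the robot touching nothing.
It also fails if it takes over 131 s, if anything falls off the work surface, if the arm or the gripper's body presses on something with over 40 N, if the wrist force passes 120 N, or if a joint passes its speed limit or range.

ROBOT

A 7-joint arm with a two-finger parallel gripper is mounted at the origin on the work surface. World frame = base frame: x ahead of the robot, y to its left, z up, the work surface at z = 0. Lengths are in m, angles in rad, forces in N, time in s.
With the tool pointing down it reaches from about 0.35 to 0.9 m from the base axis. Payload 8.1 kg.
Tool frame: the origin (TCP) lies at the very end of the fingers, on their centre line; the grasp point (between the pads) lies 19 mm behind it; z points along the fingers, y is the line along which they close (so a half turn about z gives the same grasp; the last joint's range is limited). The gripper opens to 92 mm and grips with 3 to 60 N. Pads are 19 mm wide; open, the fingers measure 130 mm over their backs; the gripper's body (75 mm by 190 mm) begins 47 mm behind the grasp point.
Start: joints at [-1.321, 0.434, 0.025, 1.573, -0.012, 1.134, -0.075], TCP at [0.216, 0.587, 0.193] pointing down, gripper open.
Joint ranges: [-2.62, 2.62], [-0.44, 2.09], [-1.27, 1.32], [0.08, 2.57], [-1.32, 4.46], [0.12, 2], [-2.74, 2.74]. Speed limits (rad/s): [2.22, 2.22, 3.01, 3.01, 3.14, 3.14, 3.14].

INTERFACE

Orientations are given as a unit quaternion [w, x, y, z].
In Python, from plant import manip gives the robot as it stands.
- The arm moves only by the tool send_rows, never from a script. Its argument "commands" is a list of rows, each a list of 7 numbers: the shift along the world's x, y, z in mm, then the turn, a rotation vector about the world's x, y, z in rad, then the gripper's target within -1 to 1 (fully open at 1, half-way at 0, shut at -1). In form: [[tx, ty, tz, ax, ay, az, claw], ...]. A call has 1 to 12 rows; each row shifts and turns the commanded pose from where the row before left it; what a row does not reach is not made up. A row lasts 1/12 s, in which the tool goes at most 41.7 mm and 7.16 degrees, less where a joint would pass 70% of its speed; a pose out of reach is approached as far as the arm can. A call with a gripper value outside its range is refused whole. The fingers move at their own pace and stop on an object; "squeeze" is the grip in N (left out, the last holds). Time passes only in rows, so rows that do not move let the fingers close. It gives the time, the measured TCP pose, the force, the opening and the grip force at its end, in the units of the state.
- manip.get_obs(): the state, without advancing time (a new reading comes with each control period).
- manip.read_camera(name): name is "scene" or "top"; returns (picture, depth): 420x560x3 uint8, blue, green, red; 420x560 float32, m along the optical axis (not along the pixel's ray), 0 where there is no reading.
- manip.get_calibration(name): a dict with "mtx" (3x3 intrinsics, pixels), "D" ([k1, k2, p1, p2, k3] as OpenCV has them; the pictures are not rectified), "cam_to_world" (4x4, takes a point from camera to world coordinates). Camera axes: x right, y up, looking along -z (the intrinsics and any distortion apply to the point x, -y, -z); pixel columns grow to the right and rows downward; lengths in m; the calibration is good to about 2 mm. A picture is of the moment at which its call begins. get_calibration takes no time and is no camera call.
- manip.hand_in(): hands the job in; it is judged then, once.
The state is a dict: "time": time; "q": joint angles; "joint_vel": joint speeds; "joint_torque": joint torques, N m; "tool_pos": TCP position; "orientation": TCP orientation; "contact_force": force on the tool from outside, world axes, zero at the start; "torque": the same for the moment, N m; "gripper_width": finger opening in m; "grasp_force": force on a finger pad.
Only numpy, scipy, OpenCV 4.12 (cv2) and the standard library are available. Lean on these libraries where they do the work, as an engineer would, in place of code of your own. Each camera call takes 0.05 s, during which the arm holds its last target. There are 200 camera calls.

## Working session

There is one attempt and no reset: what is moved stays moved. The work goes in short steps, Python scripts to look and compute and a tool call to move; the robot and the scene stay as the last step left them, time stands still between calls to the robot, and variables do not carry over. Pictures are saved under pics/ and viewed, at most 14 in all, crops included, and the job is handed in when it is done.

Besides the shell and the picture viewer there is one more tool, called after "Call:" in YAML: its name, and indented under it one key for each argument. send_rows: Moves the arm, as the interface text tells. Its arguments: {"type":"object","properties":{"commands":{"type":"array","items":{"type":"array","items":{"type":"number"}}},"squeeze":{"type":"number"}},"required":["commands"]}

```bash
mkdir -p pics; ls; cat > h.py <<'E'
import numpy as np,cv2
from plant import manip
def cloud(name):
    im,d=manip.read_camera(name); c=manip.get_calibration(name)
    return im,d,c
def pts(uv,dep,c):
    uv=np.asarray(uv,float).reshape(-1,1,2)
    n=cv2.undistortPoints(uv,np.array(c["mtx"]),np.array(c["D"])).reshape(-1,2)
    dep=np.asarray(dep,float).reshape(-1)
    p=np.c_[n[:,0]*dep,-n[:,1]*dep,-dep,np.ones(len(dep))]
    return (p@np.array(c["cam_to_world"]).T)[:,:3]
def full(d,c):
    h,w=d.shape; u,v=np.meshgrid(np.arange(w),np.arange(h))
    P=pts(np.stack([u,v],-1).reshape(-1,2),d.ravel(),c).reshape(h,w,3)
    P[d==0]=np.nan
    return P
E
python3 - <<'E'
from h import *
for n in("scene","top"):
    im,d,c=cloud(n); cv2.imwrite(f"pics/{n}0.png",im); np.savez(f"{n}0.npz",im=im,d=d)
    print(n,np.round(c["cam_to_world"],3).tolist(),np.round(c["mtx"],1).tolist(),c["D"],(d==0).mean())
o=manip.get_obs();print(o)
E
```

```text
pics
scene [[0.71, -0.429, 0.558, 1.264], [0.704, 0.455, -0.545, -0.636], [-0.02, 0.78, 0.626, 0.782], [0.0, 0.0, 0.0, 1.0]] [[449.9, 0.0, 283.8], [0.0, 449.9, 208.1], [0.0, 0.0, 1.0]] [0.02915057 0.         0.         0.         0.        ] 0.004043367346938775
top [[0.002, 0.994, -0.111, 0.517], [-1.0, 0.002, -0.009, -0.019], [-0.008, 0.111, 0.994, 1.01], [0.0, 0.0, 0.0, 1.0]] [[392.2, 0.0, 280.4], [0.0, 392.2, 208.3], [0.0, 0.0, 1.0]] [-0.04019547  0.          0.          0.          0.        ] 0.004149659863945578
{'time': 0.1, 'q': array([-1.32063608,  0.43517639,  0.0249702 ,  1.57397513, -0.01158281,
        1.13397562, -0.07509126]), 'joint_vel': array([ 0.00073092, -0.00099329, -0.001278  , -0.00215198,  0.00020785,
       -0.00092245, -0.00061082]), 'joint_torque': array([ 3.87810229e-03, -6.69132400e+01,  9.88493487e-01, -3.15144861e+01,
       -6.04976923e-02,  3.73188104e-02,  4.32644742e-05]), 'tool_pos': array([0.21582043, 0.58604127, 0.19212107]), 'orientation': array([-5.16256273e-05,  1.75491577e-01,  9.84480687e-01, -6.93008829e-04]), 'contact_force': array([ 0.00467814, -0.46333467, -0.39720206]), 'torque': array([ 0.0411162 , -0.02379982,  0.06219686]), 'grasp_force': 0.0, 'gripper_width': 0.0919176017472166}
```

View pics/scene0.png

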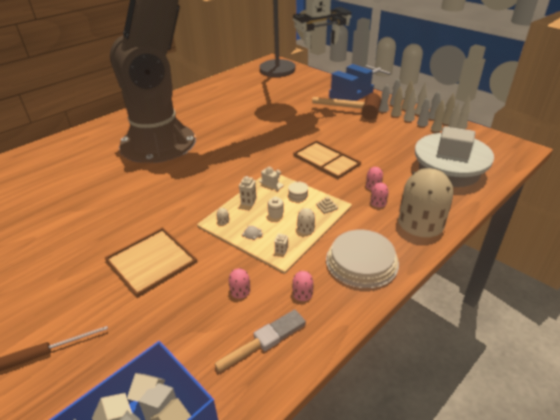

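View pics/top0.png

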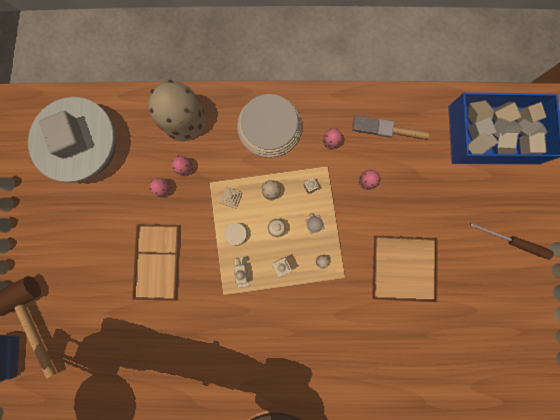

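```bash
python3 - <<'E'
from h import *
for n,(r0,r1,c0,c1) in {"top":(160,300,120,350),"scene":(140,270,190,360)}.items():
    z=np.load(n+"0.npz"); im=z["im"]; 
    cr=im[r0:r1,c0:c1] if n=="scene" else im[160:300,205:350]
    cv2.imwrite(f"pics/{n}c.png",cv2.resize(cr,None,fx=4,fy=4,interpolation=cv2.INTER_CUBIC))
z=np.load("top0.npz"); P=full(z["d"],manip.get_calibration("top"))
Z=P[...,2]
# table, board, tray heights
for nm,(v,u) in dict(table=(330,200),board=(205,255),board2=(245,300),sq=(268,405),lw=(270,157),ln=(239,157)).items(): print(nm,np.round(np.nanmedian(P[v-3:v+4,u-3:u+4].reshape(-1,3),0),4))
m=np.zeros(Z.shape,np.uint8); m[165:295,205:348]=(Z[165:295,205:348]>0.022); 
k,l,s,cc=cv2.connectedComponentsWithStats(m)
for i in range(1,k):
    if s[i,4]<20: continue
    q=P[l==i]; h=np.nanmax(q[:,2]); t=q[q[:,2]>h-0.006]
    print(np.round(cc[i]),s[i,4],"zmax",round(h,4),"top",np.round(t.mean(0),4),"mean",np.round(q.mean(0),4),"ext",np.round(np.ptp(q,0),3))
E
```

```text
table [0.3212 0.1915 0.0012]
board [0.6377 0.0547 0.0111]
board2 [ 0.5356 -0.0604  0.011 ]
sq [ 0.4777 -0.3275  0.0065]
lw [0.4709 0.3045 0.0059]
ln [0.5498 0.307  0.0057]
[311. 185.] 150 zmax 0.0631 top [ 0.685  -0.086   0.0598] mean [ 0.6824 -0.0859  0.0496] ext [0.034 0.035 0.041]
[271. 190.] 292 zmax 0.0757 top [0.6735 0.013  0.0717] mean [0.6697 0.0127 0.0609] ext [0.044 0.045 0.053]
[230. 197.] 177 zmax 0.0462 top [0.6563 0.1176 0.043 ] mean [0.6551 0.1164 0.0313] ext [0.044 0.04  0.024]
[314. 223.] 164 zmax 0.0343 top [ 0.5882 -0.096   0.0297] mean [ 0.5901 -0.0961  0.0268] ext [0.045 0.035 0.012]
[276. 228.] 257 zmax 0.0705 top [ 0.5777 -0.0018  0.0674] mean [ 0.5769 -0.0014  0.056 ] ext [0.042 0.042 0.046]
[235. 234.] 411 zmax 0.0452 top [0.5626 0.1014 0.0407] mean [0.5623 0.1011 0.0389] ext [0.055 0.055 0.021]
[323. 261.] 142 zmax 0.0537 top [ 0.4939 -0.1153  0.0497] mean [ 0.495  -0.1141  0.0436] ext [0.032 0.031 0.03 ]
[281. 267.] 241 zmax 0.0977 top [ 0.4822 -0.0128  0.0944] mean [ 0.4827 -0.0139  0.0808] ext [0.046 0.045 0.072]
[240. 273.] 258 zmax 0.0721 top [0.4748 0.088  0.0683] mean [0.4671 0.0859 0.0567] ext [0.06  0.031 0.039]
```

View pics/scenec.png

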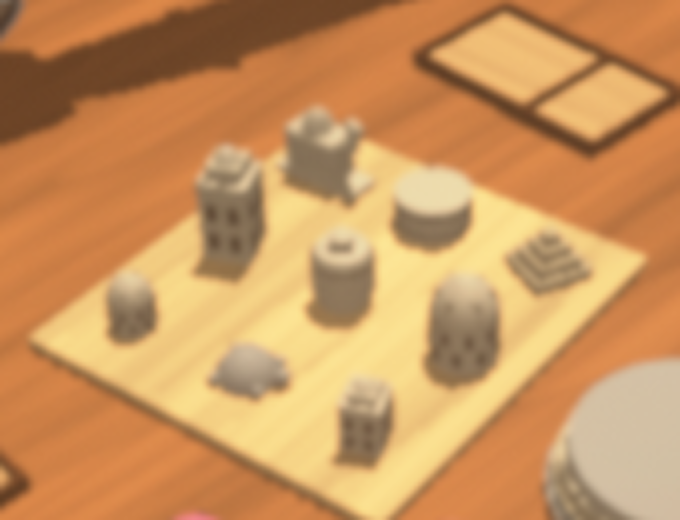

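View pics/topc.png

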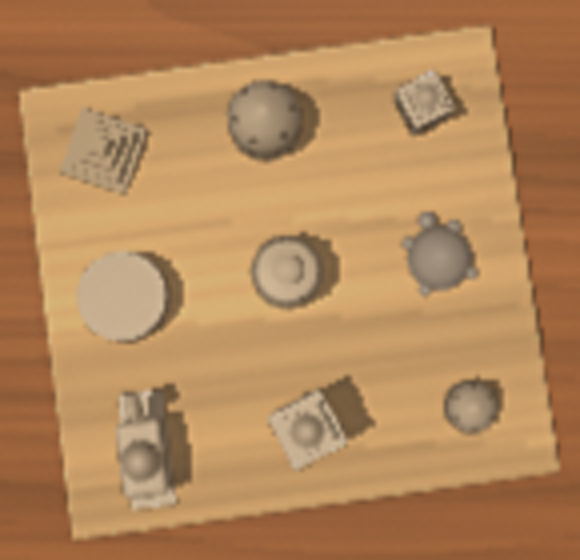

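```bash
cat > m.py <<'E'
from h import *
def rect(q):
    r=cv2.minAreaRect((q[:,:2]*1000).astype(np.float32)); return np.round(r[0],1),np.round(r[1],1),round(r[2],1)
if __name__=="__main__":
  for n in("top","scene"):
    z=np.load(n+"0.npz"); P=full(z["d"],manip.get_calibration(n)); X,Y,Z=[P[...,i] for i in range(3)]
    def box(x,y,lo,hi,r=.055): 
        q=P[(abs(X-x)<r)&(abs(Y-y)<r)&(Z>lo)&(Z<hi)]; return q
    print(n)
    for nm,x,y,lo,hi in [("foot",.5625,.101,.034,.05),("domeside",.6735,.013,.02,.08),("jar",.578,-.002,.022,.055),("jarknob",.578,-.002,.058,.08),("camel",.47,.087,.022,.1),("camelslab",.47,.087,.013,.022),("camelbody",.47,.087,.045,.055),("towershaft",.4825,-.0135,.068,.079),("towertop",.4825,-.0135,.082,.12),("towerall",.4825,-.0135,.03,.12)]:
        q=box(x,y,lo,hi)
        if len(q)>4: print(nm,len(q),*rect(q),"zmed %.4f"%np.median(q[:,2]))
    g=z["im"].astype(int)
    # trays: dark rim pixels
    for nm,x,y in [("long",.5,.306),("square",.478,-.33)]:
        m=(abs(X-x)<.13)&(abs(Y-y)<.13)&(g.max(2)<95)&(Z>.002)&(Z<.03)
        k,l,s,c=cv2.connectedComponentsWithStats(m.astype(np.uint8),connectivity=8)
        i=1+np.argmax(s[1:,4]); q=P[l==i]; print(nm,len(q),*rect(q),"zmed",np.median(q[:,2]))
E
python3 m.py
```

```text
top
foot 402 [563.1 101.7] [54.6 54.3] 45.1 zmed 0.0391
domeside 294 [672.9  12.7] [44.5 44.3] 89.5 zmed 0.0641
jar 114 [577.5  -1.3] [41.9 41.7] 44.4 zmed 0.0524
jarknob 54 [577.   -1.5] [31.6 26.7] 0.1 zmed 0.0650
camel 258 [471.1  87.3] [60.7 28.2] 6.9 zmed 0.0542
camelslab 313 [470.3  87.3] [109.9 108.8] 0.4 zmed 0.0141
camelbody 139 [468.1  87.2] [54.8 27.8] 6.9 zmed 0.0527
towershaft 118 [482.  -14.1] [35.7 35.9] 26.8 zmed 0.0758
towertop 112 [481.7 -14. ] [24. 24.] 26.6 zmed 0.0877
towerall 240 [482.4 -14. ] [36.6 35.9] 26.9 zmed 0.0781
long 94 [473.2 251.5] [  5.6 148.4] 89.0 zmed 0.007473341777845088
square 256 [ 479.  -325.1] [160.  159.5] 86.9 zmed 0.012809773459670437
scene
foot 212 [565.1 102. ] [53.1 59. ] 42.6 zmed 0.0386
domeside 360 [680.3  10. ] [43.7 39.6] 44.9 zmed 0.0516
jar 211 [581.4  -2.7] [41.1 41.3] 81.8 zmed 0.0432
jarknob 36 [580.4  -2.8] [25.8 16. ] 78.1 zmed 0.0654
camel 236 [475.4  85.7] [61.1 28.4] 8.7 zmed 0.0506
camelslab 152 [493.2  78. ] [103.2  84.3] 52.0 zmed 0.0156
camelbody 85 [473.1  85.3] [56.1 28.4] 8.7 zmed 0.0513
towershaft 80 [486.2 -14.8] [36.  34.2] 27.9 zmed 0.0737
towertop 64 [484.1 -12.9] [25.  27.5] 25.3 zmed 0.0865
towerall 342 [485.9 -15.7] [39.3 40.3] 34.6 zmed 0.0644Traceback (most recent call last):
  File "m.py", line 18, in <module>
    i=1+np.argmax(s[1:,4]); q=P[l==i]; print(nm,len(q),*rect(q),"zmed",np.median(q[:,2]))
        ~~~~~~~~~^^^^^^^^^
    return _wrapfunc(a, 'argmax', axis=axis, out=out, **kwds)
    return bound(*args, **kwds)
ValueError: attempt to get argmax of an empty sequence
```

```bash
python3 - <<'E'
from m import *
for n in("top","scene"):
    z=np.load(n+"0.npz"); P=full(z["d"],manip.get_calibration(n)); X,Y,Z=[P[...,i] for i in range(3)]
    g=z["im"].astype(int)
    for nm,x,y in [("long",.5,.306),("square",.478,-.327)]:
        m=(abs(X-x)<.12)&(abs(Y-y)<.1)&(Z>.0085)&(Z<.02)
        m=cv2.morphologyEx(m.astype(np.uint8),cv2.MORPH_CLOSE,np.ones((3,3)))
        k,l,s,c=cv2.connectedComponentsWithStats(m,connectivity=8)
        i=1+np.argmax(s[1:,4]); q=P[(l==i)&np.isfinite(Z)]; print(n,nm,len(q),*rect(q))
        if nm=="long":
            d=q[(abs(q[:,0]-.5)<.08)&(abs(q[:,1]-.306)<.035)]; print("divider",len(d),np.round(np.median(d,0),4))
    cv2.imwrite("pics/tray.png",cv2.resize(z["im"][215:310,125:190],None,fx=6,fy=6)) if n=="top" else 0
E
```

```text
top long 1070 [491.9 307.4] [111.  189.9] 89.0
divider 243 [0.5114 0.3184 0.0087]
top square 1265 [ 477.1 -326. ] [164.6 159. ] 87.4
scene long 542 [493.4 308.9] [119.7 196.2] 89.1
divider 74 [0.5181 0.2956 0.0094]
scene square 729 [ 478.7 -324.2] [161.3 166.3] 87.9
```

View pics/tray.png

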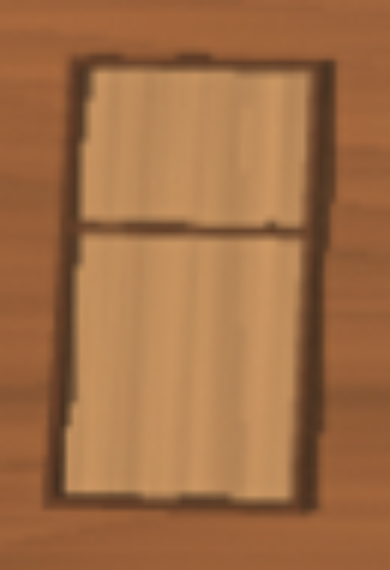

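```bash
python3 - <<'E'
from h import *
c=manip.get_calibration("top")
def plane(uv,z0):
    a=pts(uv,[1]*len(uv),c); o=np.array(c["cam_to_world"])[:3,3]; d=a-o
    return o+d*((z0-o[2])/d[:,2])[:,None]
uv=np.array([(72,58),(332,62),(316,510),(46,505),(78,227),(308,232)])/6.0+[124.6,214.6]
w=plane(uv,.012)*1000; print(np.round(w,1)); print("c",w[:4].mean(0))
for a,b in((3,0),(2,1),(0,1),(3,2)): d=w[b]-w[a]; print(np.linalg.norm(d),np.degrees(np.arctan2(d[1],d[0])))
E
```

```text
[[587.2 359.3  12. ]
 [585.8 246.8  12. ]
 [397.7 248.3  12. ]
 [398.7 363.   12. ]
 [515.2 353.7  12. ]
 [513.6 255.   12. ]]
c [492.36417209 304.34514475  12.        ]
188.53232096887325 -1.1075655898714634
188.10470351671438 -0.43843524433715103
112.48445876909832 -90.70561664076774
114.68501817425287 -90.49327764801913
```

Call:
send_rows:
  commands:
    - [17.4,-24.2,0,0,0,0.0294,1]
    - [17.4,-24.2,0,0,0,0.0294,1]
    - [17.4,-24.2,0,0,0,0.0294,1]
    - [17.4,-24.2,0,0,0,0.0294,1]
    - [17.4,-24.2,0,0,0,0.0294,1]
    - [17.4,-24.2,0,0,0,0.0294,1]
    - [17.4,-24.2,0,0,0,0.0294,1]
    - [17.4,-24.2,0,0,0,0.0294,1]
    - [17.4,-24.2,0,0,0,0.0294,1]
    - [17.4,-24.2,0,0,0,0.0294,1]
    - [17.4,-24.2,0,0,0,0.0294,1]
    - [17.4,-24.2,0,0,0,0.0294,1]
  squeeze: 25

```text
time: 1.1
tool_pos: [0.4252, 0.2946, 0.1926]
orientation: [-0.0, -0.001, 1.0, -0.0]
contact_force: [0.4, 0.2, 0.4]
gripper_width: 0.0919
grasp_force: 0.0
```

Call:
send_rows:
  commands:
    - [17.4,-24.2,0,0,0,0,1]
    - [17.4,-24.2,0,0,0,0,1]
    - [17.4,-24.2,0,0,0,0,1]
    - [17.4,-24.2,0,0,0,0,1]
    - [17.4,-24.2,0,0,0,0,1]
    - [17.4,-24.2,0,0,0,0,1]
    - [17.4,-24.2,0,0,0,0,1]
    - [17.4,-24.2,0,0,0,0,1]
    - [0,0,-30,0,0,0,1]
    - [0,0,-30,0,0,0,1]
    - [0,0,-30,0,0,0,1]
    - [0,0,0,0,0,0,1]

```text
time: 2.1
tool_pos: [0.5599, 0.1015, 0.0975]
orientation: [-0.004, 0.0, 1.0, -0.001]
contact_force: [-1.2, 1.1, 0.4]
gripper_width: 0.0917
grasp_force: 0.0
```

Call:
send_rows:
  commands:
    - [0,0,-27,0,0,0,1]
    - [0,0,-27,0,0,0,1]
    - [0,0,-22,0,0,0,1]
    - [0,0,0,0,0,0,1]
    - [0,0,0,0,0,0,1]

```text
time: 2.52
tool_pos: [0.5637, 0.1026, 0.0273]
orientation: [-0.001, -0.0, 1.0, -0.0]
contact_force: [1.1, 0.0, 1.3]
gripper_width: 0.0914
grasp_force: 0.0
```

```bash
python3 - <<'E'
from h import *
im,d,c=cloud("scene"); cv2.imwrite("pics/s1.png",cv2.resize(im[90:270,190:370],None,fx=3.3,fy=3.3,interpolation=cv2.INTER_CUBIC))
o=manip.get_obs();print(o["tool_pos"],o["orientation"])
E
```

```text
[0.56478532 0.10272373 0.02832992] [4.58361179e-04 3.81195375e-05 9.99999885e-01 1.33617836e-04]
```

View pics/s1.png

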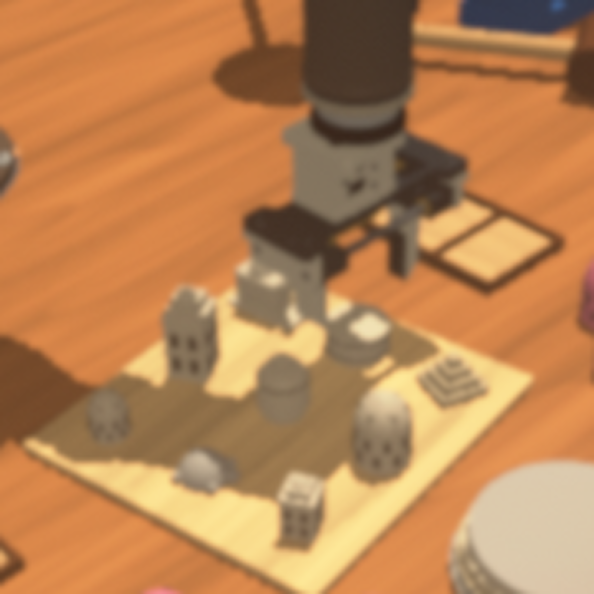

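```bash
cat >> h.py <<'E'
def proj(p,c):
    M=np.linalg.inv(np.array(c["cam_to_world"])); q=np.asarray(p).reshape(-1,3)@M[:3,:3].T+M[:3,3]
    return cv2.projectPoints(q*[1,-1,-1],np.zeros(3),np.zeros(3),np.array(c["mtx"]),np.array(c["D"]))[0].reshape(-1,2)
E
python3 - <<'E'
from h import *
im,d,c=cloud("scene")
print((proj([[.5648,.1027,.0283],[.5648,.1027+.046,.0283],[.5648,.1027-.046,.0283],[.564,.102,.038]],c)-[190,90])*3.3)
P=full(d,c)
for u,v in((302,290),(310,305),(405,255),(403,268),(370,325)):
    U,V=int(u/3.3+190),int(v/3.3+90); print(u,v,np.round(P[V,U],3))
E
```

```text
[[355.01139534 332.09920341]
 [391.43433778 309.07921185]
 [317.12271966 356.04406607]
 [353.74384629 322.86620601]]
302 290 [0.567 0.037 0.109]
310 305 [0.574 0.038 0.096]
405 255 [0.573 0.153 0.087]
403 268 [0.574 0.152 0.074]
370 325 [0.575 0.109 0.039]
```

```bash
python3 - <<'E'
from h import *
for n in("scene","top"):
    im,d,c=cloud(n)
    P=full(d,c)
    for lo,hi in((.03,.062),(.14,.172)):
        q=P[(abs(P[...,0]-.57)<.04)&(P[...,1]>lo)&(P[...,1]<hi)&(P[...,2]>.02)]
        print(n,lo,np.histogram(q[:,2],np.arange(.02,.2,.01))[0], np.round(q[np.argsort(q[:,2])[:6]],3).tolist())
    if n=="scene": cv2.imwrite("pics/s2.png",cv2.resize(im[150:210,270:330],None,fx=9,fy=9,interpolation=cv2.INTER_CUBIC))
print(manip.get_obs()["tool_pos"],manip.get_obs()["q"])
E
```

```text
scene 0.03 [  0   0   0   0   2  18  26  32  20   0   0  12  24  39  23 156  49] [[0.575, 0.059, 0.066], [0.579, 0.05, 0.069], [0.576, 0.057, 0.071], [0.58, 0.05, 0.073], [0.578, 0.048, 0.073], [0.574, 0.056, 0.074]]
scene 0.14 [ 0  0  0  0 11 31 29 25 28 24 13 28 47 60 41 56  0] [[0.555, 0.152, 0.062], [0.571, 0.151, 0.063], [0.553, 0.154, 0.064], [0.567, 0.151, 0.065], [0.577, 0.152, 0.066], [0.566, 0.148, 0.066]]
top 0.03 [  0   0   0   0   0   0   0   0   0   0   0   0   8  64  24 266   2] [[0.537, 0.057, 0.147], [0.594, 0.058, 0.147], [0.537, 0.059, 0.147], [0.597, 0.056, 0.147], [0.535, 0.057, 0.148], [0.535, 0.059, 0.148]]
top 0.14 [0 0 0 0 0 0 0 0 0 0 0 0 0 0 0 0 0] [[0.607, 0.14, 0.43], [0.608, 0.141, 0.434], [0.605, 0.148, 0.449], [0.605, 0.146, 0.45], [0.603, 0.155, 0.45], [0.605, 0.14, 0.451]]
[0.56537006 0.10289955 0.02883796] [-0.38041152  0.53836262  0.15074579  1.8825013  -0.11647637  0.72607956
  1.40707381]
```

View pics/s2.png

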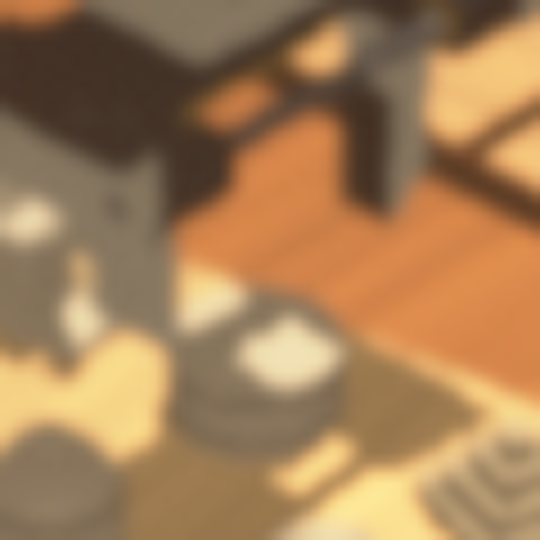

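```bash
python3 - <<'E'
from h import *
for n in ("scene","top"):
    z=np.load(n+"0.npz"); P=full(z["d"],manip.get_calibration(n))
    m=(abs(P[...,0]-.216)<.09)&(abs(P[...,1]-.587)<.09)&(P[...,2]>.03)
    q=P[m]; print(n,len(q),np.histogram(q[:,2],np.arange(.1,.4,.02))[0]); q=q[np.argsort(q[:,2])]; print(np.round(q[:8],3).tolist())
E
```

```text
scene 1917 [  4   0   0   0   0   0  26  79  90  73 314 427 172 161  41]
[[0.271, 0.567, 0.03], [0.252, 0.561, 0.03], [0.235, 0.663, 0.03], [0.274, 0.569, 0.03], [0.218, 0.659, 0.03], [0.227, 0.549, 0.03], [0.206, 0.661, 0.03], [0.247, 0.567, 0.03]]
top 914 [ 0  0  0  0  0  0 12 19  0  0  0  0  0  0  0]
[[0.268, 0.572, 0.03], [0.203, 0.664, 0.03], [0.254, 0.662, 0.03], [0.254, 0.664, 0.03], [0.292, 0.672, 0.03], [0.261, 0.659, 0.03], [0.263, 0.673, 0.03], [0.271, 0.66, 0.03]]
```

Call:
send_rows:
  commands:
    - [0,0,-10,0,0,0,1]
    - [0,0,0,0,0,0,0]
    - [0,0,0,0,0,0,0]
    - [0,0,0,0,0,0,0]
    - [0,0,0,0,0,0,0]
    - [0,0,0,0,0,0,0]
  squeeze: 10

```text
time: 3.22
tool_pos: [0.5641, 0.1025, 0.017]
orientation: [0.0, 0.0, 1.0, 0.0]
contact_force: [-0.2, 0.0, -0.1]
gripper_width: 0.0632
grasp_force: 0.0
```

Call:
send_rows:
  commands:
    - [0,0,0,0,0,0,0]
    - [0,0,0,0,0,0,0]
    - [0,0,0,0,0,0,0]

```text
time: 3.47
tool_pos: [0.564, 0.1025, 0.0169]
orientation: [0.0, 0.0, 1.0, 0.0]
contact_force: [-0.1, -0.3, -0.4]
gripper_width: 0.0466
grasp_force: 0.0
```

Call:
send_rows:
  commands:
    - [0,0,-7,0,0,0,0]
    - [0,0,0,0,0,0,0]
    - [0,0,0,0,0,0,0]

```text
time: 3.72
tool_pos: [0.5635, 0.1024, 0.0092]
orientation: [-0.001, 0.0, 1.0, -0.0]
contact_force: [0.8, -0.1, 1.2]
gripper_width: 0.0457
grasp_force: 0.0
```

Call:
send_rows:
  commands:
    - [0,0,-2,0,0,0,0]
    - [0,0,0,0,0,0,0]

```text
time: 3.88
tool_pos: [0.5638, 0.1024, 0.0075]
orientation: [-0.0, 0.0, 1.0, -0.0]
contact_force: [1.1, -0.0, -0.3]
gripper_width: 0.0462
grasp_force: 0.0
```

Call:
send_rows:
  commands:
    - [0,0,-2,0,0,0,0]
    - [0,0,0,0,0,0,0]

```text
time: 4.05
tool_pos: [0.5639, 0.1025, 0.0055]
orientation: [-0.0, 0.0, 1.0, -0.0]
contact_force: [-0.4, -0.4, -0.1]
gripper_width: 0.046
grasp_force: 0.0
```

Call:
send_rows:
  commands:
    - [0,0,-1,0,0,0,0]
    - [0,0,0,0,0,0,0]

```text
time: 4.22
tool_pos: [0.5639, 0.1025, 0.0047]
orientation: [-0.0, 0.0, 1.0, 0.0]
contact_force: [0.3, 0.6, -0.0]
gripper_width: 0.046
grasp_force: 0.0
```

Call:
send_rows:
  commands:
    - [0,0,-1,0,0,0,0]
    - [0,0,0,0,0,0,0]

```text
time: 4.38
tool_pos: [0.5641, 0.1025, 0.0045]
orientation: [0.0, 0.0, 1.0, 0.0]
contact_force: [-2.6, -0.0, 7.2]
gripper_width: 0.0456
grasp_force: 3.7
```

Call:
send_rows:
  commands:
    - [0,0,-1,0,0,0,0]
    - [0,0,0,0,0,0,0]

```text
time: 4.55
tool_pos: [0.5641, 0.1025, 0.0044]
orientation: [0.0, 0.0, 1.0, 0.0]
contact_force: [-6.7, -0.6, 18.8]
gripper_width: 0.0458
grasp_force: 9.4
```

Call:
send_rows:
  commands:
    - [0,0,-1,0,0,0,0]
    - [0,0,0,0,0,0,0]

```text
time: 4.72
tool_pos: [0.5642, 0.1025, 0.0042]
orientation: [0.0, 0.0, 1.0, 0.0]
contact_force: [-9.1, -1.8, 29.6]
gripper_width: 0.0462
grasp_force: 15.1
```

Call:
send_rows:
  commands:
    - [0,0,15,0,0,0,1]
    - [0,0,0,0,0,0,1]
    - [0,0,0,0,0,0,1]
    - [0,0,0,0,0,0,1]
    - [0,0,0,0,0,0,1]
    - [0,0,0,0,0,0,1]
    - [0,0,0,0,0,0,1]
    - [0,0,-15,0,0,0,1]
    - [0,0,-15,0,0,0,1]
    - [0,0,0,0,0,0,1]
    - [0,0,0,0,0,0,1]
  squeeze: 25

```text
time: 5.63
tool_pos: [0.5632, 0.1023, -0.0138]
orientation: [-0.001, 0.0, 1.0, -0.0]
contact_force: [0.7, -0.4, 0.3]
gripper_width: 0.0917
grasp_force: 0.0
```

Call:
send_rows:
  commands:
    - [0,0,0,0,0,0,-0.5]
    - [0,0,0,0,0,0,-0.5]
    - [0,0,0,0,0,0,-0.5]
    - [0,0,0,0,0,0,-0.5]
    - [0,0,0,0,0,0,-0.5]
    - [0,0,0,0,0,0,-0.5]
    - [0,0,0,0,0,0,-0.5]
    - [0,0,0,0,0,0,-0.5]

```text
time: 6.3
tool_pos: [0.5641, 0.1025, -0.0129]
orientation: [0.0, 0.0, 1.0, 0.0]
contact_force: [-0.3, -0.5, 3.5]
gripper_width: 0.0555
grasp_force: 25.0
```

Call:
send_rows:
  commands:
    - [0,0,20,0,0,0,-0.5]
    - [0,0,20,0,0,0,-0.5]
    - [0,0,20,0,0,0,-0.5]
    - [-14.1,22.7,0,0,0,0,-0.5]
    - [-14.1,22.7,0,0,0,0,-0.5]
    - [-14.1,22.7,0,0,0,0,-0.5]
    - [-14.1,22.7,0,0,0,0,-0.5]
    - [-14.1,22.7,0,0,0,0,-0.5]
    - [-14.1,22.7,0,0,0,0,-0.5]
    - [-14.1,22.7,0,0,0,0,-0.5]
    - [-14.1,22.7,0,0,0,0,-0.5]
    - [-14.1,22.7,0,0,0,0,-0.5]

```text
time: 7.3
tool_pos: [0.436, 0.3076, 0.0466]
orientation: [-0.0, 0.0, 1.0, -0.0]
contact_force: [0.5, 0.0, -1.2]
gripper_width: 0.0554
grasp_force: 25.0
```

Call:
send_rows:
  commands:
    - [0,0,-20,0,0,0,-0.5]
    - [0,0,-20,0,0,0,-0.5]
    - [0,0,-15,0,0,0,-0.5]
    - [0,0,0,0,0,0,-0.5]
    - [0,0,-4,0,0,0,-0.5]
    - [0,0,0,0,0,0,-0.5]
    - [0,0,-4,0,0,0,-0.5]
    - [0,0,0,0,0,0,-0.5]
    - [0,0,0,0,0,0,-0.5]

```text
time: 8.05
tool_pos: [0.4374, 0.3069, -0.0157]
orientation: [0.0, 0.0, 1.0, 0.0]
contact_force: [0.3, -0.4, -2.3]
gripper_width: 0.0553
grasp_force: 25.0
```

Call:
send_rows:
  commands:
    - [0,0,-2,0,0,0,-0.5]
    - [0,0,0,0,0,0,-0.5]
    - [0,0,0,0,0,0,-0.5]

```text
time: 8.3
tool_pos: [0.4375, 0.307, -0.0179]
orientation: [0.0, 0.0, 1.0, 0.0]
contact_force: [0.9, 0.4, -0.2]
gripper_width: 0.0552
grasp_force: 25.0
```

Call:
send_rows:
  commands:
    - [0,0,0,0,0,0,1]
    - [0,0,0,0,0,0,1]
    - [0,0,0,0,0,0,1]
    - [0,0,0,0,0,0,1]
    - [0,0,30,0,0,0,1]
    - [0,0,30,0,0,0,1]
    - [0,0,30,0,0,0,1]
    - [16,-19.6,0,0,0,0,1]
    - [16,-19.6,0,0,0,0,1]
    - [16,-19.6,0,0,0,0,1]
    - [16,-19.6,0,0,0,0,1]
    - [16,-19.6,0,0,0,0,1]

```text
time: 9.3
tool_pos: [0.5177, 0.2079, 0.072]
orientation: [0.0, -0.0, 1.0, 0.0]
contact_force: [0.6, 0.1, 0.3]
gripper_width: 0.0919
grasp_force: 0.0
```

Call:
send_rows:
  commands:
    - [16,-19.6,0,0,0,0,1]
    - [16,-19.6,0,0,0,0,1]
    - [16,-19.6,0,0,0,0,1]
    - [16,-19.6,0,0,0,0,1]
    - [16,-19.6,0,0,0,0,1]
    - [16,-19.6,0,0,0,0,1]
    - [16,-19.6,0,0,0,0,1]
    - [16,-19.6,0,0,0,0,1]
    - [16,-19.6,0,0,0,0,1]
    - [13,-19.6,0,0,0,0,1]
    - [0,0,0,0,0,0,1]
    - [0,0,0,0,0,0,1]

```text
time: 10.3
tool_pos: [0.6743, 0.0108, 0.0715]
orientation: [-0.0, 0.001, 1.0, -0.0]
contact_force: [-0.3, -0.1, 0.1]
gripper_width: 0.0917
grasp_force: 0.0
```

```bash
python3 - <<'E'
from m import *
for n in("top","scene"):
    im,d,c=cloud(n); P=full(d,c); X,Y,Z=[P[...,i] for i in range(3)]
    q=P[(abs(X-.4375)<.05)&(abs(Y-.307)<.05)&(Z>.025)&(Z<.05)]; print(n,len(q),*rect(q),np.median(q[:,2]))
    if n=="scene": cv2.imwrite("pics/s3.png",cv2.resize(im[60:270,190:400],None,fx=2.8,fy=2.8))
print(manip.get_obs()["tool_pos"])
E
```

```text
top 413 [437.8 306.8] [54.  54.1] 89.9 0.034128071497239953
scene 0 [0. 0.] [0. 0.] 0.0 nan
[0.67346822 0.01384792 0.07154253]
  return _methods._mean(a, axis=axis, dtype=dtype,
  ret = ret.dtype.type(ret / rcount)
```

View pics/s3.png

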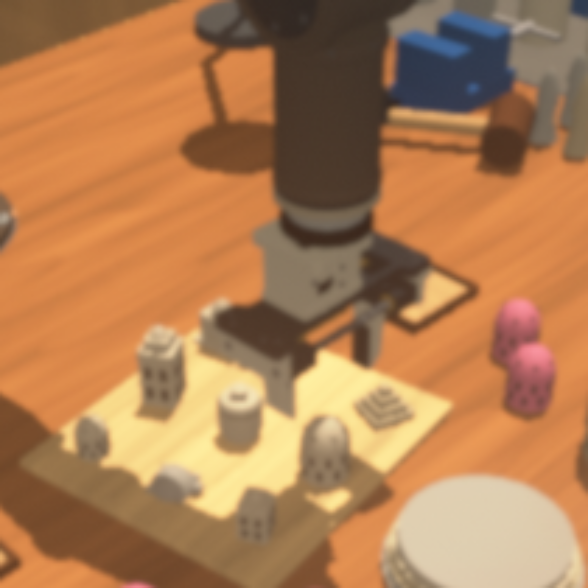

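Call:
send_rows:
  commands:
    - [0,0,-25,0,0,0,1]
    - [0,0,-25,0,0,0,1]
    - [0,0,-25,0,0,0,1]
    - [0,0,-14,0,0,0,1]
    - [0,0,0,0,0,0,1]
    - [0,0,0,0,0,0,-0.6]

```text
time: 10.9
tool_pos: [0.6735, 0.0137, -0.0173]
orientation: [-0.001, -0.0, 1.0, 0.0]
contact_force: [0.4, -0.4, 0.6]
gripper_width: 0.0885
grasp_force: 0.0
```

Call:
send_rows:
  commands:
    - [0,0,0,0,0,0,-0.6]
    - [0,0,0,0,0,0,-0.6]
    - [0,0,0,0,0,0,-0.6]
    - [0,0,0,0,0,0,-0.6]
    - [0,0,0,0,0,0,-0.6]
    - [0,0,0,0,0,0,-0.6]
    - [0,0,0,0,0,0,-0.6]
    - [0,0,0,0,0,0,-0.6]

```text
time: 11.57
tool_pos: [0.6742, 0.0129, -0.0169]
orientation: [0.0, 0.0, 1.0, 0.0]
contact_force: [-1.2, 0.4, 2.5]
gripper_width: 0.0456
grasp_force: 25.0
```

Call:
send_rows:
  commands:
    - [0,0,27,0,0,0,-0.6]
    - [0,0,27,0,0,0,-0.6]
    - [0,0,26,0,0,0,-0.6]
    - [-16.9,21,0,0,0,0,-0.6]
    - [-16.9,21,0,0,0,0,-0.6]
    - [-16.9,21,0,0,0,0,-0.6]
    - [-16.9,21,0,0,0,0,-0.6]
    - [-16.9,21,0,0,0,0,-0.6]
    - [-16.9,21,0,0,0,0,-0.6]
    - [-16.9,21,0,0,0,0,-0.6]
    - [-16.9,21,0,0,0,0,-0.6]
    - [-16.9,21,0,0,0,0,-0.6]

```text
time: 12.57
tool_pos: [0.5209, 0.2026, 0.0627]
orientation: [-0.0, 0.0, 1.0, -0.0]
contact_force: [0.2, -0.0, -1.2]
gripper_width: 0.0457
grasp_force: 25.0
```

Call:
send_rows:
  commands:
    - [-16.9,21,0,0,0,0,-0.6]
    - [-16.9,21,0,0,0,0,-0.6]
    - [-16.9,21,0,0,0,0,-0.6]
    - [-16.9,21,0,0,0,0,-0.6]
    - [0,0,0,0,0,0,-0.6]
    - [0,0,-25,0,0,0,-0.6]
    - [0,0,-20,0,0,0,-0.6]
    - [0,0,-7,0,0,0,-0.6]
    - [0,0,0,0,0,0,-0.6]
    - [0,0,0,0,0,0,-0.6]
    - [0,0,0,0,0,0,-0.6]
    - [0,0,0,0,0,0,-0.6]

```text
time: 13.57
tool_pos: [0.4552, 0.2861, 0.0119]
orientation: [0.001, 0.0, 1.0, 0.001]
contact_force: [-0.2, 0.5, -1.3]
gripper_width: 0.0454
grasp_force: 25.0
```

Call:
send_rows:
  commands:
    - [-8.6,10.5,0,0,0,0,-0.6]
    - [-8.6,10.4,0,0,0,0,-0.6]
    - [0,0,0,0,0,0,-0.6]
    - [0,0,0,0,0,0,-0.6]
    - [0,0,-3,0,0,0,-0.6]
    - [0,0,-2,0,0,0,-0.6]
    - [0,0,0,0,0,0,-0.6]
    - [0,0,0,0,0,0,-0.6]
    - [0,0,0,0,0,0,-0.6]

```text
time: 14.32
tool_pos: [0.438, 0.3061, 0.006]
orientation: [0.0, 0.001, 1.0, -0.0]
contact_force: [0.9, -0.9, 3.5]
gripper_width: 0.0458
grasp_force: 25.0
```

```bash
python3 - <<'E'
from m import *
for n in("top","scene"):
    im,d,c=cloud(n); P=full(d,c); X,Y,Z=[P[...,i] for i in range(3)]
    b=(abs(X-.4375)<.04)&(abs(Y-.307)<.04)
    for nm,lo,hi in(("footside",.008,.03),("domelow",.036,.06),("domehi",.06,.1)):
        q=P[b&(Z>lo)&(Z<hi)]; print(n,nm,len(q), *(rect(q) if len(q)>4 else ()))
print(manip.get_obs()["tool_pos"])
E
```

```text
top footside 21 [471. 306.] [10.1 72.4] 0.4
top domelow 0
top domehi 0
scene footside 133 [438.6 305.9] [76.8 77.1] 89.3
scene domelow 107 [451.2 303.5] [77.7 35.9] 71.9
scene domehi 208 [447.4 306.6] [80.  33.3] 87.5
[0.43799787 0.3061601  0.00605575]
```

Call:
send_rows:
  commands:
    - [0,0,0,0,0,0,1]
    - [0,0,0,0,0,0,1]
    - [0,0,0,0,0,0,1]
    - [0,0,0,0,0,0,1]
    - [0,0,0,0,0,0,1]
    - [0,0,30,0,0,0,1]
    - [0,0,30,0,0,0,1]
    - [0,0,30,0,0,0,1]
    - [6.4,-25,0,0,0,0.026,1]
    - [6.4,-25,0,0,0,0.026,1]
    - [6.4,-25,0,0,0,0.026,1]
    - [6.4,-25,0,0,0,0.026,1]

```text
time: 15.42
tool_pos: [0.4628, 0.2059, 0.096]
orientation: [0.0, -0.053, 0.999, 0.0]
contact_force: [-0.4, -0.3, -0.5]
gripper_width: 0.0918
grasp_force: 0.0
```

Call:
send_rows:
  commands:
    - [6.4,-25,0,0,0,0.026,1]
    - [0,-25,0,0,0,0,1]
    - [0,-25,0,0,0,0,1]
    - [0,-25,0,0,0,0,1]
    - [0,0,-20,0,0,0,1]
    - [0,0,0,0,0,0,1]

```text
time: 15.92
tool_pos: [0.4678, 0.1048, 0.0741]
orientation: [-0.001, -0.064, 0.998, -0.0]
contact_force: [-0.2, 0.3, -0.1]
gripper_width: 0.0924
grasp_force: 0.0
```

```bash
python3 - <<'E'
from m import *
im,d,c=cloud("scene"); P=full(d,c); X,Y,Z=[P[...,i] for i in range(3)]
b=(abs(X-.4375)<.045)&(abs(Y-.307)<.045)
for nm,lo,hi in(("foottop",.032,.037),("footside",.02,.03),("domelow",.04,.065),("domehi",.08,.11)):
    q=P[b&(Z>lo)&(Z<hi)]; print(nm,len(q), *(rect(q) if len(q)>4 else ()),np.nanmax(q[:,2]) if len(q) else 0)
a=cv2.resize(im[120:230,200:350],None,fx=5,fy=5,interpolation=cv2.INTER_CUBIC)
cv2.imwrite("pics/s4.png",a)
print(manip.get_obs()["tool_pos"])
E
```

```text
foottop 40 [445.4 300.9] [51.5 38. ] 42.9 0.036615033823779175
footside 47 [453.2 294.1] [51.8 21.1] 49.6 0.02994781346184483
domelow 108 [449.5 295.5] [44.6 23.9] 41.8 0.06477316626586371
domehi 97 [440.9 305.3] [41.7 33.9] 81.7 0.09981531915492337
[0.46797646 0.10615858 0.07495899]
```

View pics/s4.png

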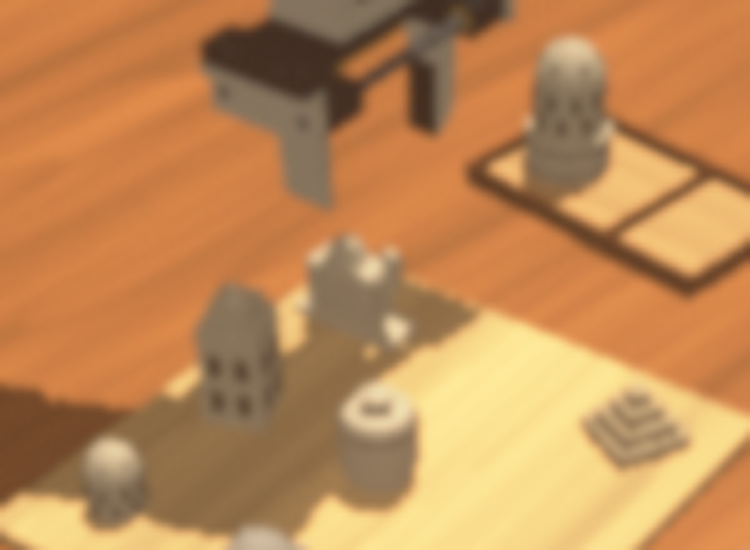

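```bash
cat > fit.py <<'E'
from h import *
from scipy.optimize import least_squares
acc={"foot":[], "dome":[]}
for n in("scene","top"):
    im,d,c=cloud(n); P=full(d,c); X,Y,Z=[P[...,i] for i in range(3)]
    b=(abs(X-.4375)<.04)&(abs(Y-.307)<.04)
    for nm,lo,hi,r in(("foot",.014,.029,.028),("dome",.041,.069,.023)):
        q=P[b&(Z>lo)&(Z<hi)]
        if len(q)<8: continue
        s=least_squares(lambda p:np.hypot(q[:,0]-p[0],q[:,1]-p[1])-r,[.4375,.307],loss="soft_l1",f_scale=.002)
        print(n,nm,len(q),np.round(s.x*1000,1),np.std(s.fun))
    if n=="top":
        for lo,hi in((.03,.037),(.06,.11)):
            q=P[b&(Z>lo)&(Z<hi)]; print(lo,len(q),cv2.minEnclosingCircle((q[:,:2]*1000).astype(np.float32)) if len(q)>4 else 0)
E
python3 fit.py
```

```text
scene foot 80 [436.7 307.8] 0.003816278457853789
scene dome 120 [438.5 307.2] 0.0021402364834839475
0.03 0 0
0.06 9 ((440.5963439941406, 323.28802490234375), 5.570981025695801)
```

Call:
send_rows:
  commands:
    - [0,3,-25,0,0,0,1]
    - [0,0,-25,0,0,0,1]
    - [0,0,-25,0,0,0,1]
    - [0,0,-10,0,0,0,1]
    - [0,0,0,0,0,0,1]
    - [0,0,0,0,0,0,1]
  squeeze: 15

```text
time: 16.57
tool_pos: [0.4693, 0.1103, -0.0087]
orientation: [-0.0, -0.065, 0.998, 0.0]
contact_force: [0.7, -1.0, 0.2]
gripper_width: 0.0921
grasp_force: 0.0
```

Call:
send_rows:
  commands:
    - [0,0,0,0,0,0,-0.8]
    - [0,0,0,0,0,0,-0.8]
    - [0,0,0,0,0,0,-0.8]
    - [0,0,0,0,0,0,-0.8]
    - [0,0,0,0,0,0,-0.8]
    - [0,0,0,0,0,0,-0.8]
    - [0,0,0,0,0,0,-0.8]
    - [0,0,0,0,0,0,-0.8]
    - [0,0,0,0,0,0,-0.8]
    - [0,0,0,0,0,0,-0.8]
    - [0,0,0,0,0,0,-0.8]
    - [0,0,0,0,0,0,-0.8]

```text
time: 17.57
tool_pos: [0.4692, 0.1097, -0.0092]
orientation: [-0.0, -0.065, 0.998, 0.0]
contact_force: [0.2, -1.5, -0.3]
gripper_width: 0.0282
grasp_force: 15.0
```

Call:
send_rows:
  commands:
    - [0,0,10,0,0,0,-0.8]
    - [0,0,20,0,0,0,-0.8]
    - [0,0,30,0,0,0,-0.8]
    - [0,0,35,0,0,0,-0.8]
    - [5.5,12.2,0,0,0,-0.1073,-0.8]
    - [5.5,12.2,0,0,0,-0.1073,-0.8]
    - [5.5,12.2,0,0,0,-0.1073,-0.8]
    - [5.5,12.2,0,0,0,-0.1073,-0.8]
    - [5.5,12.2,0,0,0,-0.1073,-0.8]
    - [5.5,12.2,0,0,0,-0.1073,-0.8]
    - [5.5,12.2,0,0,0,-0.1073,-0.8]
    - [5.5,12.2,0,0,0,-0.1073,-0.8]
  squeeze: 25

```text
time: 18.57
tool_pos: [0.513, 0.2082, 0.0864]
orientation: [-0.0, 0.358, 0.934, 0.0]
contact_force: [0.0, 0.1, -1.0]
gripper_width: 0.0276
grasp_force: 25.0
```

Call:
send_rows:
  commands:
    - [5.5,12.2,0,0,0,-0.1073,-0.8]
    - [5.5,12.2,0,0,0,-0.1073,-0.8]
    - [5.5,12.2,0,0,0,-0.1073,-0.8]
    - [5.5,12.2,0,0,0,-0.1073,-0.8]
    - [5.5,12.2,0,0,0,-0.1073,-0.8]
    - [5.5,12.2,0,0,0,-0.1073,-0.8]
    - [5.5,12.2,0,0,0,-0.1073,-0.8]
    - [5.5,12.2,0,0,0,-0.1073,-0.8]
    - [0,0,0,0,0,0,-0.8]
    - [0,0,0,0,0,0,-0.8]
    - [0,0,0,0,0,0,-0.8]

```text
time: 19.48
tool_pos: [0.5566, 0.3041, 0.086]
orientation: [-0.0, 0.712, 0.702, -0.0]
contact_force: [0.1, -0.7, -1.1]
gripper_width: 0.0278
grasp_force: 25.0
```

```bash
python3 - <<'E'
from m import *
im,d,c=cloud("scene")
cv2.imwrite("pics/s5.png",cv2.resize(im[80:210,250:400],None,fx=4.5,fy=4.5,interpolation=cv2.INTER_CUBIC))
o=manip.get_obs();print(o["tool_pos"],o["orientation"],o["q"][6])
E
```

```text
[0.55677517 0.30389796 0.08602779] [-6.50158285e-05  7.12200632e-01  7.01975902e-01 -2.95942764e-04] -0.22608465357170868
```

View pics/s5.png

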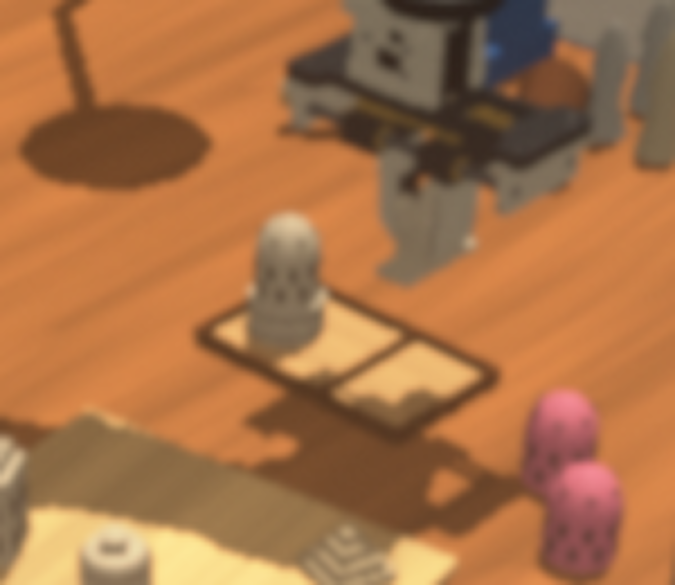

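Call:
send_rows:
  commands:
    - [4,1,-25,0,0,0,-0.8]
    - [0,0,-25,0,0,0,-0.8]
    - [0,0,-20,0,0,0,-0.8]
    - [0,0,-12,0,0,0,-0.8]
    - [0,0,-8,0,0,0,-0.8]
    - [0,0,-5,0,0,0,-0.8]
    - [0,0,0,0,0,0,-0.8]
    - [0,0,0,0,0,0,-0.8]
    - [0,0,0,0,0,0,-0.8]

```text
time: 20.28
tool_pos: [0.562, 0.3062, -0.008]
orientation: [0.0, 0.713, 0.701, 0.001]
contact_force: [-0.9, -0.7, -1.4]
gripper_width: 0.0276
grasp_force: 25.0
```

Call:
send_rows:
  commands:
    - [0,0,-3,0,0,0,-0.8]
    - [0,0,-2,0,0,0,-0.8]
    - [0,0,0,0,0,0,-0.8]
    - [0,0,0,0,0,0,-0.8]

```text
time: 20.62
tool_pos: [0.5612, 0.306, -0.0141]
orientation: [0.0, 0.713, 0.701, 0.0]
contact_force: [-0.9, 1.0, -0.7]
gripper_width: 0.0278
grasp_force: 25.0
```

Call:
send_rows:
  commands:
    - [0,0,-1,0,0,0,-0.8]
    - [0,0,0,0,0,0,-0.8]
    - [0,0,0,0,0,0,-0.8]

```text
time: 20.87
tool_pos: [0.5612, 0.3061, -0.0141]
orientation: [-0.0, 0.713, 0.701, 0.0]
contact_force: [-3.9, -0.8, 10.3]
gripper_width: 0.0279
grasp_force: 25.0
```

Call:
send_rows:
  commands:
    - [0,0,0,0,0,0,0.5]
    - [0,0,0,0,0,0,0.5]
    - [0,0,0,0,0,0,0.5]
    - [0,0,0,0,0,0,0.5]
    - [0,0,0,0,0,0,0.5]
    - [0,0,0,0,0,0,0.5]
    - [0,0,10,0,0,0,0.5]
    - [0,0,30,0,0,0,0.5]
    - [0,0,30,0,0,0,1]
    - [0,0,30,0,0,0,1]

```text
time: 21.7
tool_pos: [0.561, 0.3055, 0.0865]
orientation: [0.0, 0.713, 0.701, -0.0]
contact_force: [0.6, 0.6, 0.2]
gripper_width: 0.0781
grasp_force: 0.0
```

Call:
send_rows:
  commands:
    - [-6.54,-26.7,2,0,0,0.0406,1]
    - [-6.54,-26.7,0,0,0,0.0406,1]
    - [-6.54,-26.7,0,0,0,0.0406,1]
    - [-6.54,-26.7,0,0,0,0.0406,1]
    - [-6.54,-26.7,0,0,0,0.0406,1]
    - [-6.54,-26.7,0,0,0,0.0406,1]
    - [-6.54,-26.7,0,0,0,0.0406,1]
    - [-6.54,-26.7,0,0,0,0.0406,1]
    - [-6.54,-26.7,0,0,0,0.0406,1]
    - [-6.54,-26.7,0,0,0,0.0406,1]
    - [-6.54,-26.7,0,0,0,0.0406,1]
    - [-6.54,-26.7,0,0,0,0.0406,1]

```text
time: 22.7
tool_pos: [0.4824, -0.0158, 0.0876]
orientation: [0.0, 0.522, 0.853, 0.0]
contact_force: [0.4, 0.4, 0.1]
gripper_width: 0.0919
grasp_force: 0.0
```

Call:
send_rows:
  commands:
    - [0,0,0,0,0,0,1]
    - [0,0,0,0,0,0,1]
    - [0,0,0,0,0,0,1]

```text
time: 22.95
tool_pos: [0.4831, -0.014, 0.0873]
orientation: [0.0, 0.523, 0.852, 0.0]
contact_force: [-0.6, 0.8, 0.2]
gripper_width: 0.0919
grasp_force: 0.0
```

```bash
python3 fit.py; python3 - <<'E'
from m import *
im,d,c=cloud("top"); P=full(d,c); X,Y,Z=[P[...,i] for i in range(3)]
q=P[(abs(X-.56)<.045)&(abs(Y-.306)<.06)&(Z>.018)]; print("camel",rect(q),q[:,2].max())
im,d,c=cloud("scene")
cv2.imwrite("pics/s6.png",cv2.resize(im[120:240,220:370],None,fx=4.5,fy=4.5,interpolation=cv2.INTER_CUBIC))
o=manip.get_obs();print(o["tool_pos"],o["orientation"],o["q"][6])
E
```

```text
scene foot 74 [437.8 307.7] 0.0040897041903906325
scene dome 116 [438.7 307. ] 0.002655257565418933
top foot 62 [428.7 306.9] 0.00610228149507357
top dome 68 [438.9 305.2] 0.000577074447827427
0.03 73 ((437.93280029296875, 304.90191650390625), 27.81512451171875)
0.06 337 ((439.1209716796875, 304.5185241699219), 23.543067932128906)
camel (array([559.7, 305.4]), array([27.3, 59.1]), 0.2) 0.06991101728459126
[ 0.48299053 -0.01337772  0.08684965] [-3.79657348e-06  5.21832666e-01  8.53047868e-01  6.47225715e-05] 0.6700256984645206
```

View pics/s6.png

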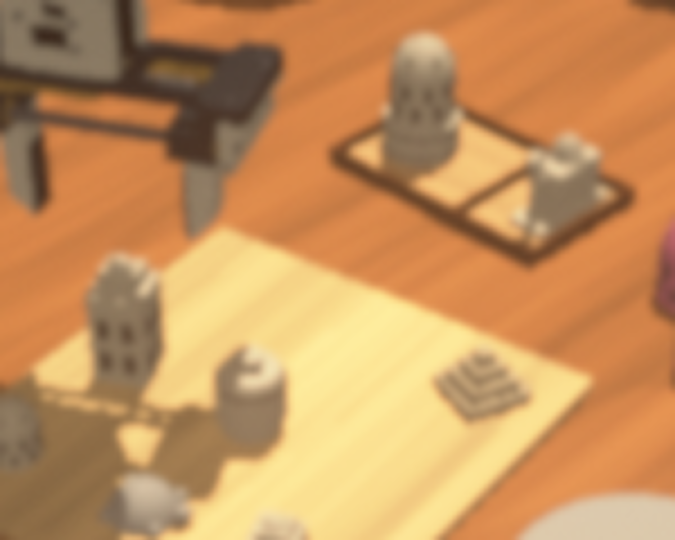

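Call:
send_rows:
  commands:
    - [0,0,-25,0,0,0,1]
    - [0,0,-25,0,0,0,1]
    - [0,0,-20,0,0,0,1]
    - [0,0,-10,0,0,0,1]
    - [0,0,0,0,0,0,-0.7]
    - [0,0,0,0,0,0,-0.7]
    - [0,0,0,0,0,0,-0.7]
    - [0,0,0,0,0,0,-0.7]
    - [0,0,0,0,0,0,-0.7]
    - [0,0,0,0,0,0,-0.7]
    - [0,0,0,0,0,0,-0.7]
    - [0,0,0,0,0,0,-0.7]

```text
time: 24.15
tool_pos: [0.4828, -0.0144, 0.0071]
orientation: [0.0, 0.523, 0.853, 0.0]
contact_force: [0.8, 0.3, -0.2]
gripper_width: 0.043
grasp_force: 0.0
```

Call:
send_rows:
  commands:
    - [0,0,0,0,0,0,-0.7]
    - [0,0,0,0,0,0,-0.7]
    - [0,0,0,0,0,0,-0.7]

```text
time: 24.4
tool_pos: [0.4828, -0.0145, 0.007]
orientation: [0.0, 0.523, 0.853, 0.0]
contact_force: [-1.1, 0.0, 2.3]
gripper_width: 0.0362
grasp_force: 24.8
```

Call:
send_rows:
  commands:
    - [0,0,25,0,0,0,-0.7]
    - [0,0,30,0,0,0,-0.7]
    - [0,0,25,0,0,0,-0.7]
    - [-3.9,-28,0,0,0,-0.0468,-0.7]
    - [-3.9,-28,0,0,0,-0.0468,-0.7]
    - [-3.9,-28,0,0,0,-0.0468,-0.7]
    - [-3.9,-28,0,0,0,-0.0468,-0.7]
    - [-3.9,-28,0,0,0,-0.0468,-0.7]
    - [-3.9,-28,0,0,0,-0.0468,-0.7]
    - [-3.9,-28,0,0,0,-0.0468,-0.7]
    - [-3.9,-28,0,0,0,-0.0468,-0.7]
    - [-3.9,-28,0,0,0,-0.0468,-0.7]

```text
time: 25.4
tool_pos: [0.4468, -0.2675, 0.0865]
orientation: [-0.0, 0.69, 0.724, -0.0]
contact_force: [1.6, 0.6, -3.0]
gripper_width: 0.0362
grasp_force: 24.8
```

Call:
send_rows:
  commands:
    - [-3.9,-28,0,0,0,-0.0468,-0.7]
    - [-3.9,-28,0,0,0,-0.0468,-0.7]
    - [0,0,0,0,0,0,-0.7]
    - [0,0,-25,0,0,0,-0.7]
    - [0,0,-30,0,0,0,-0.7]
    - [0,0,-18,0,0,0,-0.7]
    - [0,0,-7,0,0,0,-0.7]
    - [0,0,0,0,0,0,-0.7]
    - [0,0,-4,0,0,0,-0.7]
    - [0,0,0,0,0,0,-0.7]
    - [0,0,0,0,0,0,-0.7]

```text
time: 26.32
tool_pos: [0.4404, -0.3229, 0.0038]
orientation: [0.001, 0.722, 0.692, 0.0]
contact_force: [0.1, 0.1, -3.1]
gripper_width: 0.0357
grasp_force: 24.8
```

Contact is expected at about 0.002.

Call:
send_rows:
  commands:
    - [0,0,-1.5,0,0,0,-0.7]
    - [0,0,0,0,0,0,-0.7]
    - [0,0,0,0,0,0,-0.7]

```text
time: 26.57
tool_pos: [0.4405, -0.3228, 0.002]
orientation: [0.001, 0.722, 0.692, 0.0]
contact_force: [0.9, -0.8, 2.4]
gripper_width: 0.0361
grasp_force: 24.8
```

Call:
send_rows:
  commands:
    - [0,0,-1,0,0,0,-0.7]
    - [0,0,0,0,0,0,-0.7]
    - [0,0,0,0,0,0,-0.7]

```text
time: 26.82
tool_pos: [0.4407, -0.323, 0.0018]
orientation: [0.001, 0.722, 0.692, 0.001]
contact_force: [-1.1, 2.8, 15.1]
gripper_width: 0.0359
grasp_force: 24.9
```

Call:
send_rows:
  commands:
    - [0,0,1,0,0,0,0.5]
    - [0,0,0,0,0,0,0.5]
    - [0,0,0,0,0,0,0.5]
    - [0,0,0,0,0,0,0.5]
    - [0,0,0,0,0,0,0.5]
    - [0,0,30,0,0,0,1]
    - [0,0,30,0,0,0,1]
    - [0,0,30,0,0,0,1]
    - [10.56,24.73,0,0,0,0.0839,1]
    - [10.56,24.73,0,0,0,0.0839,1]
    - [10.56,24.73,0,0,0,0.0839,1]
    - [10.56,24.73,0,0,0,0.0839,1]

```text
time: 27.82
tool_pos: [0.4824, -0.2225, 0.0915]
orientation: [0.0, 0.595, 0.804, 0.0]
contact_force: [0.3, -0.3, 0.4]
gripper_width: 0.0916
grasp_force: 0.0
```

Call:
send_rows:
  commands:
    - [10.56,24.73,0,0,0,0.0839,1]
    - [10.56,24.73,0,0,0,0.0839,1]
    - [10.56,24.73,0,0,0,0.0839,1]
    - [10.56,24.73,0,0,0,0.0839,1]
    - [10.56,24.73,0,0,0,0.0839,1]
    - [10.56,24.73,0,0,0,0.0839,1]
    - [10.56,24.73,0,0,0,0.0839,1]
    - [10.56,24.73,0,0,0,0.0839,1]
    - [10.56,24.73,0,0,0,0.0839,1]
    - [0,0,0,0,0,0,1]
    - [0,0,0,0,0,0,1]
    - [0,0,0,0,0,0,1]

```text
time: 28.82
tool_pos: [0.5767, -0.0017, 0.0911]
orientation: [-0.0, 0.259, 0.966, -0.0]
contact_force: [0.6, 0.2, -0.5]
gripper_width: 0.0917
grasp_force: 0.0
```

```bash
python3 - <<'E'
from m import *
im,d,c=cloud("top"); P=full(d,c); X,Y,Z=[P[...,i] for i in range(3)]
q=P[(abs(X-.44)<.045)&(abs(Y+.323)<.045)&(Z>.03)]; print("tower",rect(q),q[:,2].max())
g=P[(abs(X-.478)<.12)&(abs(Y+.325)<.1)&(Z>.009)&(Z<.02)]; print("tray",rect(g))
o=manip.get_obs();print(o["tool_pos"],o["orientation"],o["q"][6])
E
```

```text
tower (array([ 441.6, -321.5]), array([37.7, 36.4]), 89.0) 0.09155164141551975
tray (array([ 477.3, -326.7]), array([162.8, 158.9]), 87.0)
[ 0.57658575 -0.00230299  0.09119165] [-1.60172672e-04  2.59970796e-01  9.65616379e-01 -4.10854625e-04] 1.1674933723693963
```

Call:
send_rows:
  commands:
    - [1,0,-28,0,0,0,1]
    - [0,0,-28,0,0,0,1]
    - [0,0,-28,0,0,0,1]
    - [0,0,-16,0,0,0,1]
    - [0,0,-8,0,0,0,1]
    - [0,0,0,0,0,0,-0.6]
    - [0,0,0,0,0,0,-0.6]
    - [0,0,0,0,0,0,-0.6]
    - [0,0,0,0,0,0,-0.6]
    - [0,0,0,0,0,0,-0.6]
    - [0,0,0,0,0,0,-0.6]
    - [0,0,0,0,0,0,-0.6]

```text
time: 29.87
tool_pos: [0.5784, -0.0009, -0.0161]
orientation: [0.0, 0.259, 0.966, 0.0]
contact_force: [-0.7, -0.7, 0.8]
gripper_width: 0.0496
grasp_force: 0.0
```

Call:
send_rows:
  commands:
    - [0,0,0,0,0,0,-0.6]
    - [0,0,0,0,0,0,-0.6]
    - [0,0,0,0,0,0,-0.6]

```text
time: 30.12
tool_pos: [0.5783, -0.0009, -0.0164]
orientation: [0.0, 0.259, 0.966, 0.0]
contact_force: [-1.0, 0.4, 4.2]
gripper_width: 0.0436
grasp_force: 25.0
```

Call:
send_rows:
  commands:
    - [0,0,25,0,0,0,-0.6]
    - [0,0,30,0,0,0,-0.6]
    - [0,0,35,0,0,0,-0.6]
    - [-5.1,-27.2,0,0,0,0.04,-0.6]
    - [-5.1,-27.2,0,0,0,0.04,-0.6]
    - [-5.1,-27.2,0,0,0,0.04,-0.6]
    - [-5.1,-27.2,0,0,0,0.04,-0.6]
    - [-5.1,-27.2,0,0,0,0.04,-0.6]
    - [-5.1,-27.2,0,0,0,0.04,-0.6]
    - [-5.1,-27.2,0,0,0,0.04,-0.6]
    - [-5.1,-27.2,0,0,0,0.04,-0.6]
    - [-5.1,-27.2,0,0,0,0.04,-0.6]

```text
time: 31.12
tool_pos: [0.5313, -0.2469, 0.0729]
orientation: [-0.0, 0.081, 0.997, 0.0]
contact_force: [0.8, -0.3, -1.3]
gripper_width: 0.0434
grasp_force: 25.0
```

Call:
send_rows:
  commands:
    - [-5.1,-27.2,0,0,0,0.04,-0.6]
    - [-5.1,-27.2,0,0,0,0.04,-0.6]
    - [-5.1,-27.2,0,0,0,0.04,-0.6]
    - [0,0,0,0,0,0,-0.6]
    - [0,0,0,0,0,0,-0.6]
    - [0,0,-25,0,0,0,-0.6]
    - [0,0,-30,0,0,0,-0.6]
    - [0,0,-20,0,0,0,-0.6]
    - [0,0,0,0,0,0,-0.6]
    - [0,0,0,0,0,0,-0.6]

```text
time: 31.95
tool_pos: [0.5163, -0.3257, -0.0025]
orientation: [-0.001, 0.021, 1.0, 0.001]
contact_force: [0.5, 0.4, -0.5]
gripper_width: 0.0437
grasp_force: 25.0
```

Call:
send_rows:
  commands:
    - [0,0,-12,0,0,0,-0.6]
    - [0,0,-5,0,0,0,-0.6]
    - [0,0,0,0,0,0,-0.6]
    - [0,0,0,0,0,0,-0.6]

```text
time: 32.28
tool_pos: [0.517, -0.3274, -0.0184]
orientation: [0.0, 0.022, 1.0, 0.0]
contact_force: [-0.2, 1.2, -1.9]
gripper_width: 0.0432
grasp_force: 25.0
```

Call:
send_rows:
  commands:
    - [0,0,-1.5,0,0,0,-0.6]
    - [0,0,0,0,0,0,-0.6]
    - [0,0,0,0,0,0,-0.6]

```text
time: 32.53
tool_pos: [0.5171, -0.3275, -0.0198]
orientation: [0.0, 0.022, 1.0, -0.0]
contact_force: [0.5, -0.2, -1.9]
gripper_width: 0.0435
grasp_force: 25.0
```

Call:
send_rows:
  commands:
    - [0,0,-1.5,0,0,0,-0.6]
    - [0,0,0,0,0,0,-0.6]
    - [0,0,-0.5,0,0,0,-0.6]
    - [0,0,0,0,0,0,-0.6]

```text
time: 32.87
tool_pos: [0.5173, -0.3276, -0.0214]
orientation: [0.0, 0.022, 1.0, -0.0]
contact_force: [-1.4, 1.6, 7.3]
gripper_width: 0.0435
grasp_force: 25.0
```

Call:
send_rows:
  commands:
    - [0,0,0,0,0,0,0.4]
    - [0,0,0,0,0,0,0.4]
    - [0,0,0,0,0,0,0.4]
    - [0,0,0,0,0,0,0.4]
    - [0,0,0,0,0,0,0.4]
    - [0,0,30,0,0,0,0.4]
    - [0,0,30,0,0,0,0.4]
    - [0,0,30,0,0,0,0.4]
    - [20,20,30,0,0,0,1]
    - [20,20,0,0,0,0,1]
    - [20,25,0,0,0,0,1]
    - [20,25,0,0,0,0,1]

```text
time: 33.87
tool_pos: [0.5979, -0.2368, 0.0987]
orientation: [0.001, 0.022, 1.0, -0.0]
contact_force: [0.6, -0.4, -0.2]
gripper_width: 0.0861
grasp_force: 0.0
```

Call:
send_rows:
  commands:
    - [10,30,0,0,0,0,1]
    - [10,30,0,0,0,0,1]
    - [10,30,0,0,0,0,1]
    - [0,0,0,0,0,0,1]
    - [0,0,0,0,0,0,1]

```text
time: 34.28
tool_pos: [0.6276, -0.1443, 0.0975]
orientation: [-0.0, 0.02, 1.0, 0.001]
contact_force: [-0.4, -0.9, -0.4]
gripper_width: 0.0919
grasp_force: 0.0
```

```bash
python3 - <<'E'
from m import *
im,d,c=cloud("top"); P=full(d,c); X,Y,Z=[P[...,i] for i in range(3)]
for nm,x,y in(("tower",.44,-.323),("jar",.517,-.327),("dome",.4375,.306),("camel",.56,.306)):
    q=P[(abs(X-x)<.036)&(abs(Y-y)<.045)&(Z>.02)]; print(nm,rect(q),q[:,2].max())
im,d,c=cloud("scene")
cv2.imwrite("pics/s7.png",cv2.resize(im[110:310,90:380],None,fx=2.7,fy=2.7,interpolation=cv2.INTER_CUBIC))
o=manip.get_obs();print(o["tool_pos"],o["time"])
E
```

```text
tower (array([ 441.4, -332.1]), array([16.4, 35.1]), 89.6) 0.08911399315712587
jar (array([ 515.7, -343.4]), array([29.3, 10.4]), 3.0) 0.053575810051663675
dome (array([438.7, 302.7]), array([55.8, 45. ]), 15.8) 0.09857081875972507
camel (array([559.7, 305.2]), array([27.5, 59.7]), 0.7) 0.06759876665017905
[ 0.62648253 -0.14837241  0.09776932] 34.3833
```

View pics/s7.png

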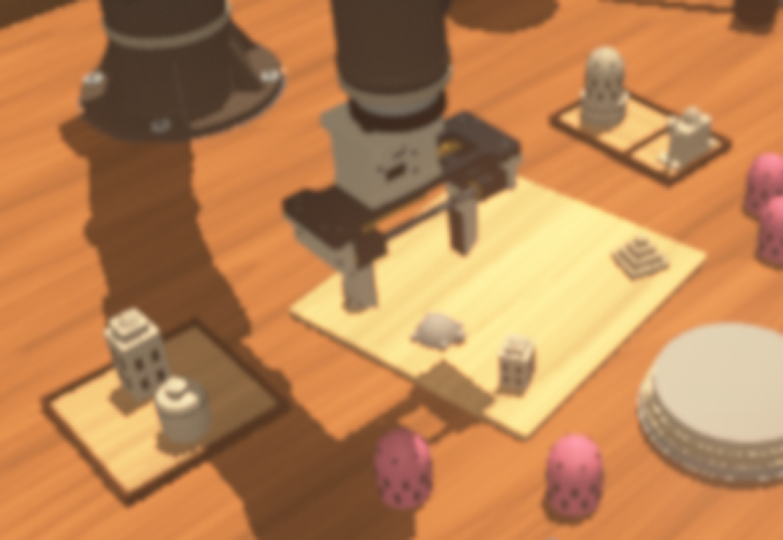

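```bash
python3 -c "
from plant import manip
print(manip.hand_in())"
```

```text
the job is handed in; nothing more can be done
None
```

Job handed in after about 34 s of robot time: dome on the foot (about 1 mm off centre) and camel in the long tray, tower and jar upright in the square tray; the short tower and small dome were left alone, but the gripper hid the small dome in the last picture, so I didn't re-check it.

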